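# Close and lock the fume extractor's access panel

## Robot

A 7-joint arm with a two-finger parallel gripper is mounted at the origin on a cart in front of the work surface, level with it; the furniture and walls round the work are solid. World frame = base frame: x ahead of the robot, y to its left, z up, the work surface at z = 0. Lengths are in m, angles in rad, forces in N, time in s.
With the tool pointing down it reaches from about 0.4 to 0.85 m from the base axis. Payload 4.5 kg.
Tool frame: the origin (TCP) lies midway between the tips of the shut fingers; the grasp point (between the pads) lies 19 mm behind it (tcp_to_grasp is the distance from the TCP to the grasp point, in m); z points along the fingers, y is the direction in which the jaws open and shut (so a half turn about z gives the same grasp; the last joint's range is limited). The gripper opens to 85 mm and grips with 20 to 120 N. Pads are 22 mm wide; open, the fingers measure 114 mm over their backs; the gripper's body (76 mm by 85 mm) begins 54 mm behind the grasp point. The pads swing forward as they close: fully open they stand 13 mm farther back than shut.
Start: joints at [-1.298, 0.689, -0.195, 1.565, 0.157, 0.902, -0.215], TCP at [0.148, 0.607, 0.201] pointing down, gripper open.
Joint ranges: [-3.01, 3.01], [-0.46, 2.08], [-1.47, 1.51], [0.13, 2.56], [-1, 4.14], [0.04, 2.09], [-2.66, 2.66]. Speed limits (rad/s): [2.57, 2.57, 3.14, 3.14, 3.14, 3.14, 3.14].

## Interface

Orientations are given as a unit quaternion [x, y, z, w].
In Python, from cell import * gives the robot as it stands. Calls block until the motion is done:
- movep(position, orientation): joint-space move of the TCP to a pose.
- movel(position, feed=0.15, rotation=None, force_limit=None): straight line of the TCP; rotation=None keeps the orientation; feed is the mean speed in m/s. With force_limit (N) it stops when the force on the tool has changed by that much, and returns True; else False.
- movej(angles): joint-space move.
- grip(opening, squeeze=None): opening from 0.0 (shut) to 1.0 (fully open); squeeze is the grip in N (None keeps the last); returns when the fingers have stopped.
- dwell(seconds).
- solve_ik(position, orientation): joint angles nearest the present ones, or None.
- sense(): the state.
- get_image(name): name is "side" or "top"; returns (picture, depth): 384x512x3 uint8, red, green, blue; 384x512 float32, m along the optical axis (not along the pixel's ray), 0 where there is no reading.
- camera_info(name): a dict with "vertical_fov" (degrees; the focal length in pixels is half the picture's height over the tangent of half this angle, whatever the lens; pixels are square), "cx", "cy" (the principal point, pixels), "D" ([k1, k2, p1, p2, k3] as OpenCV has them; the pictures are not rectified), "R" (3x3) and "t" (3): a world point X has camera coordinates R X + t. Camera axes: x right, y down, z forward; pixel columns grow to the right and rows downward; lengths in m; the calibration is good to about 2 mm. A picture is of the moment at which its call begins. camera_info takes no time and is no camera call.
A pose or a line that the arm cannot do raises Unreachable and nothing moves.
- hand_in(): hands the job in, once; it reports no verdict.
The state is a dict: "clock": time; "joint_positions": joint angles; "qd": joint speeds; "tau": joint torques, N m; "tool_pos": TCP position; "tool_rot": TCP orientation; "wrist_force": force on the tool from outside, world axes, zero at the start; "ft_torque": the same for the moment, N m; "opening": opening from 0.0 (shut) to 1.0 (fully open).
Only numpy, scipy, OpenCV 4.12 (cv2) and the standard library are available. Lean on these libraries where they do the work, as an engineer would, in place of code of your own. Each camera call takes 0.05 s, during which the arm holds its last target. There are 200 camera calls.

## Task

The filter in the grey bench-top fume extractor has been changed; close the machine up again. With a fingertip push the half-open top panel down onto its seal, then set the fingertip in the slot of the panel's round quarter-turn lock and turn it clockwise until it comes to its stop, so that the lock pulls the panel down tight. Only push and turn: grasp or lift nothing, do not swing the panel further open, leave the other things on the bench where they are, and take your hand away at the end.

Things in the scene. Friction and masses are not known exactly. Their poses are not given: they have to be found in the camera images.
- extractor: Grey sheet-metal fume extractor, fixed, 270 (x) x 250 (y) x 100 mm high, grille and switch on its front. Origin: centre of its underside on the bench; x points to its back, y to its left, z up. Its top has a well with the new filter, covered by a hinged panel.
- hinge (a point): Middle of the panel's hinge line, 105 mm behind the extractor's centre and 106 mm above the bench. The line runs along the extractor's y axis; the point's axes are the extractor's.
- panel (a joint): Angle of the aluminium access panel (rad): 0 = flat and tight down, grows as its front edge rises (starts 0.35 to 0.75). It reaches 208 mm forward from the hinge line, 190 mm wide, 6 mm thick. A friction hinge holds it at any angle (5 N at the pads moves it); unlocked, a rubber seal (2.4 N per mm) lifts it to 0.02 to 0.03 rad after it is pushed down; locked it is below 0.012.
- push_left (a point): Black rubber pad on the top face of the panel, front left corner (186 mm from the hinge line, 75 mm left of the middle, its face 4 mm above the hinge line when flat): a good place to push. Axes are the panel's: x from front edge to hinge, z out of its top face.
- push_right (a point): The same pad at the front right corner.
- turn_lock (a joint): Turn of the round lock (rad), clockwise from above: 0 = open (slot parallel to the front edge), 1.571 = locked, at its stop (slot front to back). Starts 0 to 0.3; stays where it is left. Takes 0.06 N m, but up to 0.25 N m from 0.9 to 1.4 rad, where its ramped cam draws the panel down under a keeper pin. Turned beyond 0.5 with the panel up, the cam lands on the pin and the panel cannot close.
- slot (a point): Centre of the slot's floor, on the lock's axis, 142 mm from the hinge line, mid-panel, 3 mm above the panel's face. The lock head is 92 mm across; a slot 40 mm wide, 14 mm deep, with orange floor, open at both ends, crosses it between two upright black grips. y axis: along the slot; its -y end (white mark) goes from the red dot to the green dot as it turns. z: out of the panel.
- solder_reel: Solder reel, 52 mm across, 40 mm high, upright to the right of the extractor; leave it alone. Origin: centre of its underside.
- driver_blue: Blue precision screwdriver, 166 mm long, lying in front of the extractor; leave it alone. Origin: its middle, on the bench.
- flux_bottle: White dropper bottle with red tip, 38 mm across, 86 mm high, standing on the right; leave it alone.
- kapton_roll: Amber tape roll, 61 mm across, 19 mm high, on the left; leave it alone.
- used_filter: Old filter in a cardboard frame, 150 x 130 x 30 mm, lying at the back left; leave it alone.
- notebook: Spiral notebook, 210 x 152 x 14 mm, lying at the front right; leave it alone.
- tweezers: Steel tweezers, 122 mm long, lying at the front left; leave them alone.

How it is judged:
On the way, in this order (a step that is already met when the one before it is completed fails the run):
1. the panel is pushed down onto its seal while the lock is still open (value of joint panel below 0.05 rad and value of joint turn_lock below 0.7 rad), for 0.2 s.
2. the lock is turned to its stop (value of joint turn_lock above 1.4 rad), for 0.2 s.
At the end, for the whole second after the job is handed in: The lock stands at its stop (turned beyond 1.40 of 1.57 rad), the panel is drawn down tight (below 0.016 rad) and nothing moves (value of joint turn_lock above 1.4 rad and value of joint panel below 0.016 rad and velocity of joint turn_lock between -0.05 and 0.05 rad/s); the robot touches nothing.
It fails at once if the panel is swung further open (value of joint panel above 0.9 rad).
It fails at once if a bystander is lifted, carried or pushed more than 20 mm (distance of any of solder_reel, driver_blue, flux_bottle, kapton_roll, used_filter, notebook, tweezers from where it was at the start of the episode above 0.02 m).
It also fails if it takes over 48 s, if anything falls off the work surface, if the arm or the gripper's body presses on something with over 40 N, if the wrist force passes 120 N, or if a joint passes its speed limit or range.

## Working session

There is one attempt and no reset: what is moved stays moved. The work goes in short steps, each a Python script; the robot and the scene stay as the last script left them, time stands still between calls to the robot, and variables do not carry over. Pictures are saved under pics/ and viewed, about 8 in all and at most 12, crops included, and the job is handed in when it is done.

```bash
mkdir -p pics; ls
python3 - <<'E'
from cell import *
import cv2,numpy as np
for n in("top","side"):
    p,d=get_image(n); cv2.imwrite(f"pics/{n}0.png",p[:,:,::-1]); np.savez(f"pics/{n}0.npz",p=p,d=d)
    print(n,camera_info(n))
print(sense())
E
```

```text
pics
top {'vertical_fov': 44.65756005630055, 'cx': 258.59569763964635, 'cy': 199.04195181184792, 'D': array([-0.03697657,  0.        ,  0.        ,  0.        ,  0.        ]), 'R': array([[ 8.52769578e-03, -9.99963443e-01, -6.24895182e-04],
       [-9.94800099e-01, -8.42023476e-03, -1.01498090e-01],
       [ 1.01489118e-01,  1.48719062e-03, -9.94835538e-01]]), 't': array([0.00174789, 0.53439239, 1.47730704])}
side {'vertical_fov': 55.160535437895895, 'cx': 256.8431318331935, 'cy': 194.62731565798202, 'D': array([-0.08052228,  0.        ,  0.        ,  0.        ,  0.        ]), 'R': array([[ 0.84652921, -0.53189444,  0.02183116],
       [-0.29787953, -0.50727698, -0.80866424],
       [ 0.44119845,  0.67805484, -0.58786525]]), 't': array([-0.42735111,  0.23239622,  0.88798479])}
{'clock': 0.1, 'joint_positions': array([-1.29821862,  0.68992512, -0.19453036,  1.56623766,  0.15731266,
        0.90253788, -0.21508529]), 'qd': array([ 0.00050978, -0.00147864, -0.00160512, -0.00373573, -0.00090778,
        0.00093802,  0.00142598]), 'tau': array([-3.48727313e-03, -5.40600944e+01, -1.27136115e+00, -1.58985811e+01,
        9.44085710e-03,  4.34449277e-03, -1.22078330e-05]), 'tool_pos': array([0.14771637, 0.60662701, 0.2003496 ]), 'tool_rot': array([ 1.19052507e-01,  9.92887590e-01, -8.56506653e-04, -3.66496807e-05]), 'wrist_force': array([-0.29416775,  1.12761518, -0.77573131]), 'ft_torque': array([ 0.05090692,  0.06876651, -0.01521188]), 'opening': 0.9996396744045942}
```

View pics/top0.png

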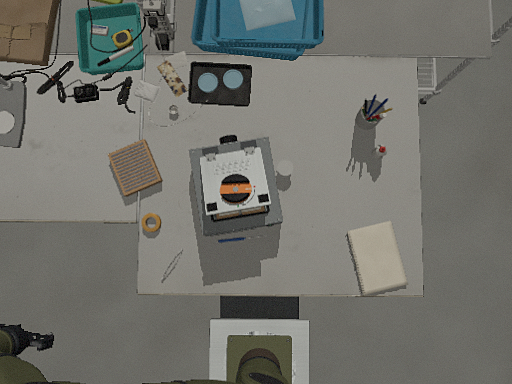

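View pics/side0.png

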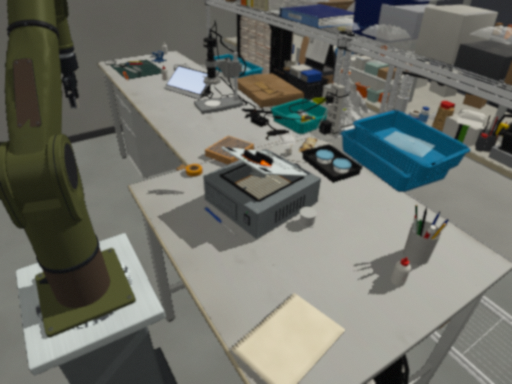

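The top view has the extractor at about (236,187), with the open panel, the black pads near (208,208) and (264,199), and the orange slot near (236,188). The side view shows the panel edge-on around (262,163). Next I'll deproject these.

```bash
cat > h.py <<'E'
from cell import *
import cv2,numpy as np
def cam(n):
    c=camera_info(n); f=192/np.tan(np.radians(c["vertical_fov"]/2))
    return np.array([[f,0,c["cx"]],[0,f,c["cy"]],[0,0,1]]),c["D"],c["R"],c["t"]
def cloud(n,d):
    K,D,R,t=cam(n); v,u=np.mgrid[:384,:512]
    uv=np.stack([u,v],-1).reshape(-1,1,2).astype(float)
    r=cv2.undistortPoints(uv,K,D).reshape(384,512,2)
    P=np.dstack([r*d[...,None],d])
    return (P-t)@R
def fitplane(P):
    c=P.mean(0); n=np.linalg.svd(P-c)[2][2]; return c,n*np.sign(n[2])
E
python3 - <<'E'
from h import *
z=np.load("pics/top0.npz"); p,d=z["p"],z["d"]; W=cloud("top",d)
hsv=cv2.cvtColor(p,cv2.COLOR_RGB2HSV).astype(int)
roi=np.zeros((384,512),bool); roi[130:245,180:295]=1
H=W[...,2]
# panel white pixels
m=roi&(hsv[...,2]>170)&(hsv[...,1]<40)&(H>0.08)
n_,l,s,_=cv2.connectedComponentsWithStats(m.astype(np.uint8)); k=1+s[1:,4].argmax(); m=l==k
P=W[m]; c,n=fitplane(P); r=(P-c)@n; P=P[abs(r)<.004]; c,n=fitplane(P)
print("panel",s[k],"c",c,"n",n,"tilt",np.arccos(n[2]),"rms",((P-c)@n).std(),"yaw of -n horizontal",np.arctan2(-n[1],-n[0]))
o=roi&(hsv[...,0]<20)&(hsv[...,1]>150)&(hsv[...,2]>120)
n_,l,s,ce=cv2.connectedComponentsWithStats(o.astype(np.uint8))
for i in range(1,n_):
    if s[i,4]>4: print("orange",s[i],ce[i],W[l==i].mean(0))
b=roi&(hsv[...,2]<60)
n_,l,s,ce=cv2.connectedComponentsWithStats(b.astype(np.uint8))
for i in range(1,n_):
    if s[i,4]>12: print("black",s[i],ce[i],np.median(W[l==i],0),"off plane",(np.median(W[l==i],0)-c)@n)
# extractor top rim
e=roi&(abs(H-.1)<.006)&(hsv[...,1]<50)
e=roi&(abs(H-.1)<.008); pts=W[e][:,:2].astype(np.float32)
print("rim n",e.sum(),np.median(H[e]),cv2.minAreaRect(pts))
cr=p[130:250,175:300]; cv2.imwrite("pics/c0.png",cv2.resize(cr,None,fx=5,fy=5,interpolation=cv2.INTER_CUBIC)[:,:,::-1])
E
```

```text
panel [ 202  148   69   66 1693] c [0.57675508 0.07308309 0.15499563] n [0.66451564 0.26566206 0.69845732] tilt 0.7975567315908898 rms 0.0016637954058484324 yaw of -n horizontal -2.7612733506376985
orange [220 183  31  11 228] [234.54385965 188.48684211] [0.54793078 0.07535548 0.18776931]
black [220 135  17   9 109] [227.93577982 138.81651376] [0.71941158 0.10378007 0.07881899] off plane 0.04974636548401734
black [222 174  27  10 187] [234.90374332 179.14973262] [0.57710725 0.0756085  0.17115817] off plane 0.012193769841236077
black [221 193  28  10 196] [234.92346939 197.02040816] [0.52239827 0.07334809 0.19639382] off plane -0.007135682808826857
black [258 194  11   8  68] [263.02941176 197.73529412] [ 0.52143833 -0.00659518  0.18666262] off plane -0.035808297763775226
black [207 203  10   8  68] [211.44117647 206.58823529] [0.49418689 0.14126744 0.1873494 ] off plane -0.01415613237183257
black [210 205  60  18 212] [238.3254717  215.72169811] [0.47383854 0.06819193 0.10843875] off plane -0.10220703937085425
rim n 2878 0.10077324742091288 ((0.568785548210144, 0.07897298038005829), (0.2709347605705261, 0.25035786628723145), 10.184991836547852)
```

View pics/c0.png

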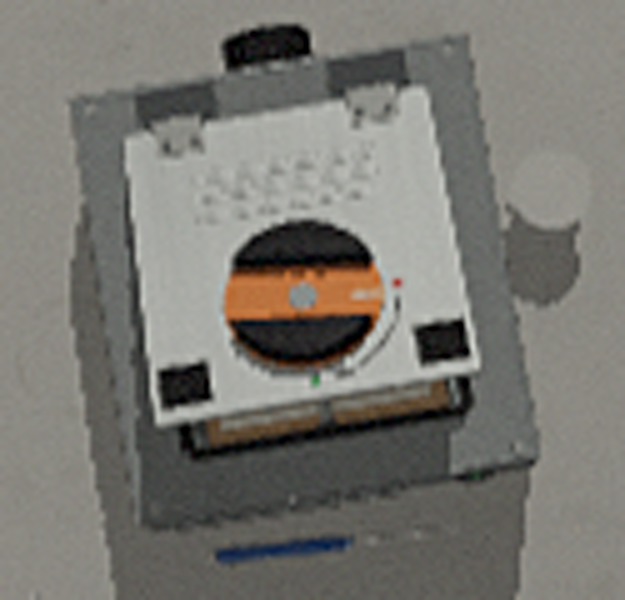

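The numbers agree:
- The rim rectangle is 271 x 250 mm, centred at (0.569, 0.079), with yaw 10.2°.
- The pads are 150 mm apart at z 0.187. That gives a panel angle of about 0.43 from both reach and height.
- The slot stands at about 0.1 rad. In the crop the white mark is on the right, next to the red dot at (397,283).
- The panel plane fit (tilt 0.80) picked up other surfaces, so I'm discarding it.

Next I push on the left pad along its arc.

```bash
cat >> h.py <<'E'
yaw=np.radians(10.2); ex=np.array([np.cos(yaw),np.sin(yaw),0]); ey=np.array([-np.sin(yaw),np.cos(yaw),0]); ez=np.array([0,0,1.])
C=np.array([0.5688,0.0790,0])
def E(x,y,z): return C+x*ex+y*ey+z*ez
def pad(a,dz=0): return E(.105-.186*np.cos(a)+.004*np.sin(a),.075,.106+.186*np.sin(a)+.004*np.cos(a)+dz)
def down(A):  # tool down, jaw axis at world angle A
    f=(A+np.pi/2)/2; return np.array([np.cos(f),np.sin(f),0,0])
def st(tag=""):
    s=sense(); print(tag,"t %.1f"%s["clock"],s["tool_pos"].round(4),"F",s["wrist_force"].round(1),"M",s["ft_torque"].round(2),"q7 %.2f"%s["joint_positions"][6],"op %.2f"%s["opening"])
    return s
E
python3 - <<'E'
from h import *
Q=down(yaw+np.pi/2)
for A in (yaw+np.pi/2-np.linspace(0,2,5)):
    for h in (0,np.pi):
        q=solve_ik(E(-.037,0,.115),down(A+h)); print(round(A,2),h>0,None if q is None else q.round(2))
grip(0.0)
movep(pad(.43,.08),Q); st()
print(movel(pad(.43,-.02),feed=.06,force_limit=3)); s=st("contact")
z0=s["tool_pos"][2]; a0=np.arcsin((z0-.110)/.186); print("a0",a0)
for a in np.linspace(a0,.06,6)[1:]:
    hit=movel(pad(a),feed=.1,force_limit=35); 
    if hit: print("HIT",a); break
st("arc")
print(movel(pad(0,-.006),feed=.04,force_limit=14)); st("bottom")
dwell(.3)
movel(pad(0,.12),feed=.2); st("up")
movep(E(-.20,.20,.30),Q)
for n in("top","side"):
    p,d=get_image(n); np.savez(f"pics/{n}1.npz",p=p,d=d)
    p=p[130:250,175:300] if n=="top" else p[110:250,180:340]
    cv2.imwrite(f"pics/{n}1.png",cv2.resize(p,None,fx=5,fy=5,interpolation=cv2.INTER_CUBIC)[:,:,::-1])
st()
E
```

```text
1.75 False [ 0.02  0.72 -0.4   1.91  0.47  0.6   1.07]
1.75 True [-0.45  0.74  0.38  1.93 -0.49  0.56 -1.13]
1.25 False [-0.06  0.71 -0.27  1.91  0.33  0.57  0.7 ]
1.25 True [-0.59  0.81  0.65  1.94 -0.78  0.67 -1.33]
0.75 False [-0.13  0.7  -0.15  1.91  0.19  0.54  0.34]
0.75 True [-0.69  0.89  0.87  1.94 -0.97  0.8  -1.65]
0.25 False [-0.2   0.7  -0.03  1.92  0.03  0.52 -0.01]
0.25 True [ 0.24  0.82 -0.81  1.89  0.82  0.8   2.37]
-0.25 False [-0.28  0.7   0.09  1.92 -0.12  0.52 -0.35]
-0.25 True [ 0.18  0.78 -0.69  1.9   0.73  0.73  1.95]
 t 3.0 [0.4939 0.143  0.2672] F [-0.7 -0.6  0.2] M [-0.03  0.02 -0.01] q7 1.17 op -0.00
False
contact t 4.8 [0.4943 0.1418 0.1675] F [ 0.1  0.4 -0.1] M [ 0.05 -0.03 -0.04] q7 1.09 op -0.00
a0 0.31407871284580735
arc t 6.1 [0.4762 0.1384 0.1212] F [-0.   0.  -0.5] M [-0.04 -0.03 -0.05] q7 1.04 op 0.00
False
bottom t 6.7 [0.4757 0.1385 0.1038] F [ 0.4 -0.  -0.2] M [-0.03 -0.01 -0.04] q7 1.02 op -0.00
up t 7.7 [0.4751 0.138  0.2292] F [ 0.4 -0.3  0.1] M [-0.01 -0.01 -0.04] q7 1.13 op -0.00
 t 8.6 [0.3378 0.2389 0.299 ] F [-0.  -0.1  0.2] M [0.02 0.02 0.01] q7 0.84 op 0.01
```

View pics/top1.png

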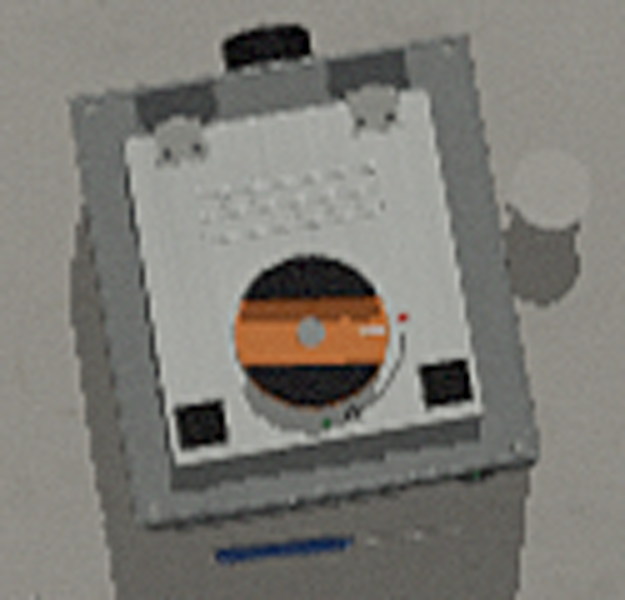

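The panel is lower than before: its front edge now runs from (180,462) to (480,412). No force was felt, though, and there is a dark band under the front edge. I'll measure the angle and check the side view.

```bash
cat >> h.py <<'E'
def measure(p,d):
    W=cloud("top",d); L=(W-C)@np.array([ex,ey,ez]).T   # extractor frame
    hsv=cv2.cvtColor(p,cv2.COLOR_RGB2HSV).astype(int)
    w=(hsv[...,2]>165)&(hsv[...,1]<40)&(abs(L[...,1])<.09)&(L[...,0]<.09)&(L[...,0]>-.11)&(L[...,2]>.09)
    k=cv2.erode(w.astype(np.uint8),np.ones((3,3)))>0
    print("face slope fit",k.sum(),np.polyfit(L[k][:,0],L[k][:,2],1).round(4))
    roi=np.zeros((384,512),bool); roi[150:225,200:280]=1
    o=roi&(hsv[...,0]<20)&(hsv[...,1]>130)&(hsv[...,2]>100)
    n,l,s,ce=cv2.connectedComponentsWithStats(o.astype(np.uint8)); i=1+s[1:,4].argmax()
    print("orange",ce[i],np.median(L[l==i],0).round(4))
    b=roi&(hsv[...,2]<60); n,l,s,ce=cv2.connectedComponentsWithStats(b.astype(np.uint8))
    for i in range(1,n):
        if s[i,4]>30: print("black",s[i,4],ce[i].round(1),np.median(L[l==i],0).round(4))
E
python3 - <<'E'
from h import *
for i in (0,1):
    z=np.load(f"pics/top{i}.npz"); measure(z["p"],z["d"])
E
```

```text
face slope fit 1015 [-0.4506  0.1582]
orange [234.55186722 188.46058091] [-0.0183  0.0034  0.1698]
black 187 [234.9 179.1] [ 0.0071 -0.0055  0.1712]
black 196 [234.9 197. ] [-0.0462  0.0033  0.1964]
black 68 [263.  197.7] [-0.0612 -0.076   0.1867]
black 68 [211.4 206.6] [-0.0617  0.0741  0.1873]
black 212 [238.3 215.7] [-0.0963  0.0065  0.1084]
face slope fit 12 [-0.0084  0.1155]
orange [236.62390671 196.09037901] [-3.520e-02 -1.000e-04  1.174e-01]
black 151 [236.1 185.8] [-0.0067 -0.0039  0.13  ]
black 159 [236.9 205.9] [-0.0663  0.0034  0.1319]
black 73 [263.7 206.1] [-0.0797 -0.075   0.1163]
black 71 [214.8 214.4] [-0.0794  0.0747  0.116 ]
```

View pics/side1.png

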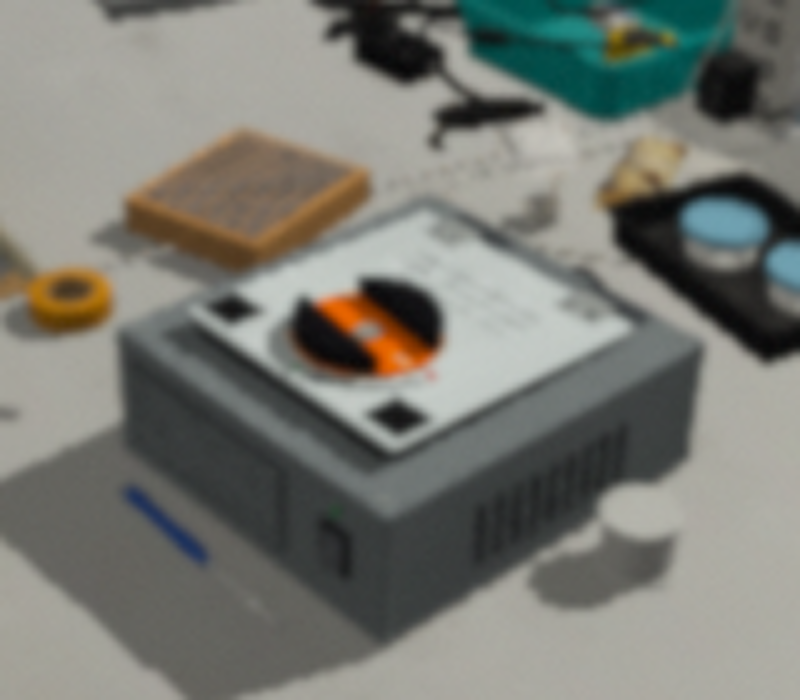

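The side crop shows the panel flat on the extractor: pads at (238,308) and (397,415), white mark facing right near the red dot. The pads sit at z 0.116, so the panel is at about 0.03 rad, i.e. on its seal, and the slot stands at about 0.17 rad. The wrist force read about zero during the push, so I'll also log joint torques. Next I set the half-open fingers along the slot.

Run:
```python
from h import *
S=lambda z:E(-.0365,0,z)
A0=yaw+np.pi/2-.17
movep(E(-.0365,0,.24),down(A0)); grip(.55); 
movel(S(.150),feed=.15); s=st("above"); t0=s["tau"]
for z in (.135,.124,.118,.114):
    h=movel(S(z),feed=.05,force_limit=8); s=st(f"z{z} hit {h}"); print((s["tau"]-t0).round(2))
    if h: break
p,d=get_image("side"); cv2.imwrite("pics/side2.png",cv2.resize(p[90:250,180:340],None,fx=3.7,fy=3.7,interpolation=cv2.INTER_CUBIC)[:,:,::-1])
```

```text
above t 10.9 [0.5335 0.0727 0.1506] F [0.3 0.5 0.1] M [ 0.03  0.   -0.01] q7 1.15 op 0.55
z0.135 hit False t 11.3 [0.5327 0.0725 0.1348] F [0.6 0.  0.5] M [ 0.03 -0.03 -0.05] q7 1.14 op 0.55
[ 0.02 -1.17  0.05  0.44  0.   -0.01 -0.  ]
z0.124 hit False t 11.7 [0.5325 0.0725 0.1236] F [-0.1  1.1 -0.5] M [0.   0.01 0.02] q7 1.13 op 0.55
[ 0.01 -1.51  0.11  0.89  0.   -0.02 -0.  ]
z0.118 hit False t 12.0 [0.5326 0.0725 0.1177] F [ 0.3 -0.7 -1. ] M [-0.    0.01  0.06] q7 1.13 op 0.55
[-0.   -1.78  0.13  1.08  0.   -0.04 -0.  ]
z0.114 hit False t 12.2 [0.5327 0.0725 0.1138] F [-0.4  0.2 -0.2] M [-0.01 -0.06 -0.03] q7 1.13 op 0.55
[ 0.   -1.96  0.15  1.22  0.   -0.03 -0.  ]
```

View pics/side2.png

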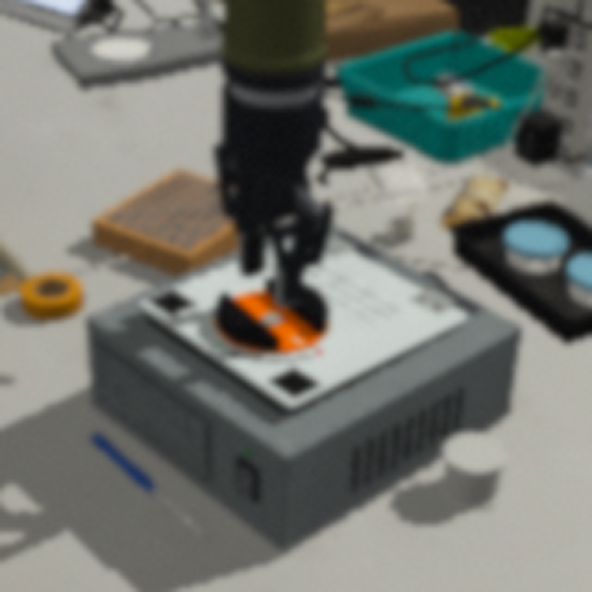

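In this side crop the fingertips, at about (255,268) and (288,300), seem to be behind or above the slot centre (272,318). I'll check that against the reported TCP.

Run:
```python
from h import *
s=st()
K,D,R,t=cam("side")
pr=lambda X:cv2.projectPoints(np.array(X),cv2.Rodrigues(R)[0],t,K,D)[0].reshape(-1,2)
T=s["tool_pos"]; j=ey*np.cos(.17)+ex*np.sin(.17)
pts=[T,T+.03*j,T-.03*j,E(-.037,0,.115),E(-.081,.075,.114),E(-.081,-.075,.114)]
print(((pr(pts)-[180,90])*3.7).round(0))
p,d=get_image("top"); np.savez("pics/top3.npz",p=p,d=d)
ps,ds=get_image("side"); np.savez("pics/side3.npz",p=ps,d=ds)
L=(cloud("side",ds)-C)@np.array([ex,ey,ez]).T
for (x,y) in [(255,265),(288,298),(288,285),(255,255),(272,318),(310,300),(240,320)]:
    print((x,y),L[int(round(90+y/3.7)),int(round(180+x/3.7))].round(3))
a=cv2.resize(p[130:250,175:300],None,fx=4,fy=4,interpolation=cv2.INTER_CUBIC); cv2.imwrite("pics/top3.png",a[:,:,::-1])
```

```text
t 12.3 [0.5328 0.0725 0.1139] F [1.4 0.5 0.2] M [-0.   -0.04 -0.01] q7 1.13 op 0.55
[[269. 319.]
 [250. 302.]
 [289. 337.]
 [269. 318.]
 [169. 300.]
 [291. 381.]]
(255, 265) [-0.031  0.024  0.151]
(288, 298) [-0.046 -0.032  0.152]
(288, 285) [-0.047 -0.033  0.166]
(255, 255) [-0.032  0.023  0.162]
(272, 318) [-0.036 -0.005  0.117]
(310, 300) [-0.009 -0.019  0.13 ]
(240, 320) [-0.07  -0.003  0.13 ]
```

View pics/top3.png

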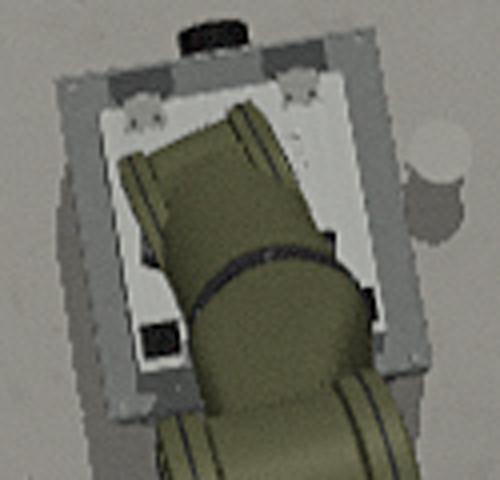

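The slot and pads project exactly where the image shows them, but the fingertips are well above the reported TCP. I'll measure the tip position half-open and shut.

Run:
```python
from h import *
def tips(tag,T):
    p,d=get_image("side"); L=(cloud("side",d)-C)@np.array([ex,ey,ez]).T
    Tl=(T-C)@np.array([ex,ey,ez]).T
    r=L-Tl
    m=(abs(r[...,0])<.04)&(abs(r[...,1])<.06)&(r[...,2]>-.01)&(r[...,2]<.06)&(p.max(2)<75)
    m[:, :]&=(L[...,2]>.134)
    n,l,s,ce=cv2.connectedComponentsWithStats(m.astype(np.uint8))
    for i in range(1,n):
        if s[i,4]>8:
            Q=r[l==i]; q=Q[Q[:,2]<Q[:,2].min()+.008]
            print(tag,s[i],"low z",np.sort(Q[:,2])[:4].round(4),"mean low",q.mean(0).round(4))
    return p
movel(E(-.0365,0,.15),feed=.2); s=st(); a=tips("half",s["tool_pos"])
grip(0.); s=st(); b=tips("shut",s["tool_pos"])
im=np.hstack([x[70:210,210:310] for x in(a,b)]); cv2.imwrite("pics/side4.png",cv2.resize(im,None,fx=4,fy=4,interpolation=cv2.INTER_CUBIC)[:,:,::-1])
K,D,R,t=cam("side"); print(((cv2.projectPoints(s["tool_pos"],cv2.Rodrigues(R)[0],t,K,D)[0].ravel()-[210,70])*4).round())
```

```text
t 12.7 [0.5337 0.0727 0.1509] F [ 0.4 -0.5 -0.4] M [-0.01  0.04  0.01] q7 1.15 op 0.55
half [245 144   7  10  51] low z [0.0323 0.0336 0.0338 0.0341] mean low [0.002  0.0257 0.0364]
half [256 153   6   8  34] low z [0.0402 0.0402 0.0406 0.0408] mean low [-0.0111 -0.0315  0.0437]
 t 13.3 [0.5328 0.0725 0.1498] F [-0.  -0.2  0. ] M [-0.01  0.01 -0.02] q7 1.15 op -0.00
shut [250 150   7   8  47] low z [0.036  0.0372 0.0396 0.0398] mean low [-0.0069 -0.0082  0.0409]
[172. 384.]
```

View pics/side4.png

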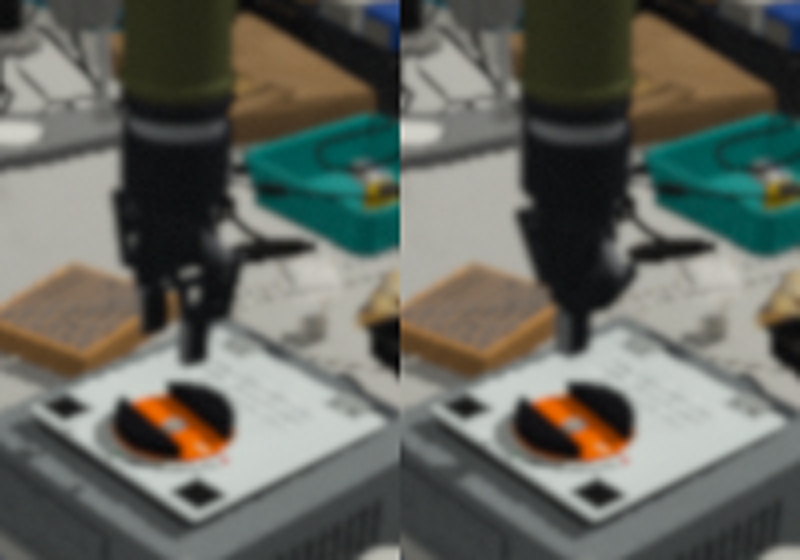

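In both crops the fingertip, at (171,352) when shut, is about 30 mm above where the reported TCP projects (172,384). Depth says the same. Before trusting either, I'll feel for the left pad in small guarded steps with the fingers shut. This also makes sure the panel is properly on its seal.

Run:
```python
from h import *
P=lambda z:E(-.081,.075,z)
movel(P(.15),feed=.25); movel(P(.115),feed=.1)
prev=st()["tau"][1]
for z in np.arange(.110,.07,-.005):
    h=movel(P(z),feed=.04,force_limit=8); s=st(f"{z:.3f} {h}"); print("   dtau2 %.2f"%(s["tau"][1]-prev),s["tau"][[3,5]].round(2))
    if h or abs(s["tau"][1]-prev)>3.5: break
    prev=s["tau"][1]
p,d=get_image("side"); t_,dt=get_image("top"); np.savez("pics/side5.npz",p=p,d=d)
K,D,R,t=cam("side"); print(((cv2.projectPoints(s["tool_pos"],cv2.Rodrigues(R)[0],t,K,D)[0].ravel()-[180,90])*4).round())
measure(t_,dt)
cv2.imwrite("pics/side5.png",cv2.resize(p[90:230,180:340],None,fx=4,fy=4,interpolation=cv2.INTER_CUBIC)[:,:,::-1])
```

```text
t 14.3 [0.4763 0.1378 0.1149] F [ 1.4 -0.9  0. ] M [ 0.01 -0.05  0.  ] q7 0.98 op 0.00
0.110 False t 14.6 [0.4759 0.1384 0.1101] F [ 0.6 -0.1 -0.1] M [0.01 0.02 0.01] q7 0.97 op 0.00
   dtau2 -0.71 [-8.61 -0.02]
0.105 False t 14.9 [0.4756 0.1384 0.1048] F [-0.8 -0.   0.3] M [-0.03  0.01  0.02] q7 0.97 op 0.00
   dtau2 -0.26 [-8.34 -0.02]
0.100 False t 15.1 [0.4756 0.1384 0.0997] F [-0.  -0.6  0.2] M [-0.01  0.01  0.  ] q7 0.97 op -0.00
   dtau2 -0.16 [-8.09 -0.02]
0.095 False t 15.4 [0.4756 0.1384 0.0947] F [-0.4 -1.2 -0.2] M [0.01 0.02 0.03] q7 0.96 op 0.00
   dtau2 -0.17 [-7.86 -0.02]
0.090 False t 15.7 [0.4756 0.1384 0.0897] F [ 0.1 -0.1  0.6] M [ 0.   -0.   -0.03] q7 0.96 op -0.01
   dtau2 -0.18 [-7.62 -0.02]
0.085 False t 16.0 [0.4757 0.1384 0.0848] F [-0.4 -0.1  0. ] M [ 0.02 -0.02 -0.02] q7 0.96 op -0.00
   dtau2 -0.24 [-7.48 -0.05]
0.080 True t 16.2 [0.4757 0.1384 0.0804] F [-0.6 -0.1  9.4] M [-0.09  0.27  0.03] q7 0.96 op -0.00
   dtau2 4.53 [-6.65 -0.36]
[183. 361.]
face slope fit 126 [-0.0012  0.1107]
orange [236.61242604 196.24260355] [-0.0354 -0.0003  0.1141]
black 153 [236.5 186.1] [-0.0074 -0.0055  0.1284]
black 346 [229.2 210.3] [-0.0886  0.0124  0.2057]
black 71 [263.7 206.3] [-0.0799 -0.0753  0.1122]
```

View pics/side5.png

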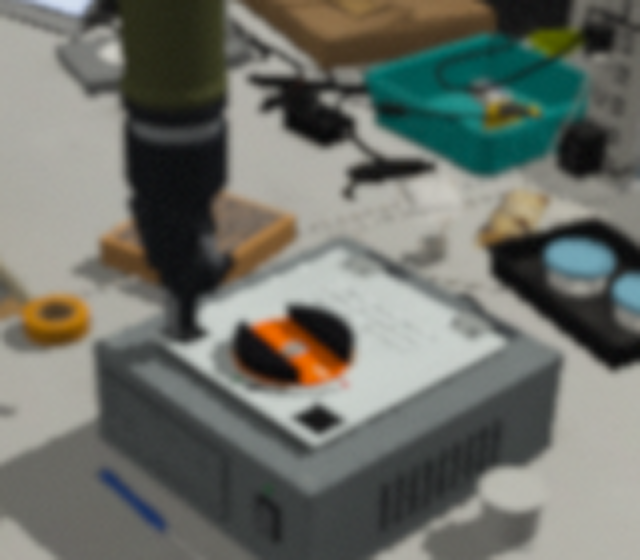

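Contact came at a reported z of 0.082 while the panel pads were at 0.112, so the true tip is about 32 mm above the reported TCP. The force sensor works. In the picture the finger is on the left pad at about (183,335) with the panel flat. I'll apply that offset: feel for the slot floor, back off, then turn in guarded steps.

```bash
cat > turn.py <<'E'
from h import *
def turn(pos,a,b,step=.12,mmax=.9):
    """rotate jaw axis clockwise from a to b rad (lock angle convention) at pos"""
    for th in np.append(np.arange(a+step,b,step),b):
        movep(pos,down(yaw+np.pi/2-th)); s=st(f"th {th:.2f}")
        if abs(s["ft_torque"][2])>mmax or np.linalg.norm(s["wrist_force"])>30: print("STOP"); return th,True
    return b,False
E
python3 - <<'E'
from turn import *
S=lambda z:E(-.0365,0,z)
Q=down(yaw+np.pi/2-.17)
dwell(.15); movel(E(-.081,.075,.14),feed=.25)
movep(S(.13),Q); grip(.55)
movel(S(.105),feed=.15); 
h=movel(S(.070),feed=.03,force_limit=5); s=st(f"floor {h}")
z=s["tool_pos"][2]+.005; print("real floor est",s["tool_pos"][2]+.032)
if h and .068<z<.098:
    movel(S(z),feed=.05); st("raised")
    print(turn(S(z),.17,.9))
ps,d=get_image("side"); cv2.imwrite("pics/side6.png",cv2.resize(ps[90:230,180:340],None,fx=4,fy=4,interpolation=cv2.INTER_CUBIC)[:,:,::-1])
E
```

```text
floor True t 18.9 [0.5327 0.0725 0.0822] F [-1.   0.6  5.1] M [-0.1   0.09 -0.01] q7 1.11 op 0.55
real floor est 0.1141889413753648
raised t 19.1 [0.533  0.0726 0.0873] F [ 0.1 -0.5 -0. ] M [-0.05  0.01 -0.02] q7 1.11 op 0.55
th 0.29 t 19.4 [0.5327 0.0725 0.087 ] F [-1.  -0.1  0.3] M [ 0.02 -0.01  0.06] q7 1.03 op 0.55
th 0.41 t 19.6 [0.5328 0.0725 0.0871] F [ 0.   0.1 -0.4] M [-0.   -0.02 -0.02] q7 0.96 op 0.55
th 0.53 t 19.9 [0.5333 0.0726 0.0873] F [ 1.6  0.1 -0.1] M [-0.09 -0.36  0.07] q7 0.88 op 0.55
th 0.65 t 20.1 [0.5334 0.0728 0.0873] F [1.8 0.4 0.1] M [-0.03 -0.46  0.06] q7 0.81 op 0.55
th 0.77 t 20.4 [0.5335 0.073  0.0873] F [2.5 0.4 0.3] M [-0.02 -0.62  0.01] q7 0.73 op 0.55
th 0.89 t 20.6 [0.5336 0.0729 0.0874] F [4.  0.8 0.5] M [ 0.04 -0.75  0.02] q7 0.66 op 0.55
th 0.90 t 20.9 [0.5336 0.0727 0.0874] F [6.2 0.3 1.3] M [ 0.01 -1.03  0.05] q7 0.65 op 0.55
(0.9, False)
```

View pics/side6.png

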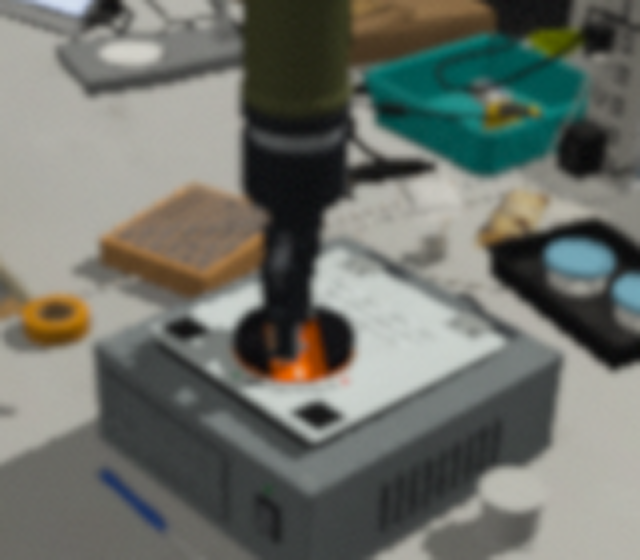

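The fingers are in the slot, with the front tip at (288,352), and the lock is following. The forces are small, so I'll keep turning towards the stop.

Run:
```python
from turn import *
z=.0873
print(turn(E(-.0365,0,z),.90,1.80,step=.1,mmax=.7))
ps,d=get_image("side"); cv2.imwrite("pics/side7.png",cv2.resize(ps[110:220,205:315],None,fx=5,fy=5,interpolation=cv2.INTER_CUBIC)[:,:,::-1])
```

```text
th 1.00 t 21.1 [0.5336 0.0727 0.0874] F [ 5.2 -0.2 -1. ] M [ 0.04 -1.07  0.03] q7 0.59 op 0.55
th 1.10 t 21.4 [0.5336 0.0724 0.0874] F [ 4.6 -0.7 -0.7] M [-0.02 -1.12  0.08] q7 0.52 op 0.55
th 1.20 t 21.6 [0.5334 0.0721 0.0874] F [ 5.7  0.1 -0.5] M [-0.15 -1.15  0.06] q7 0.46 op 0.55
th 1.30 t 21.9 [0.5332 0.072  0.0873] F [ 5.5 -0.8 -1.6] M [-0.28 -1.06  0.  ] q7 0.40 op 0.55
th 1.40 t 22.1 [0.533  0.0719 0.0873] F [ 5.4 -1.9 -1.3] M [-0.36 -1.1   0.03] q7 0.34 op 0.55
th 1.50 t 22.4 [0.5329 0.0705 0.0871] F [ 6.1 -4.  -2.3] M [-0.95 -1.13  0.13] q7 0.28 op 0.55
th 1.60 t 22.6 [0.5325 0.0706 0.0868] F [ 4.2 -4.6 -3.2] M [-0.95 -1.15  0.15] q7 0.22 op 0.55
th 1.70 t 22.9 [0.5318 0.0707 0.0867] F [ 3.5 -5.3 -4.6] M [-0.88 -0.88  0.11] q7 0.15 op 0.55
th 1.80 t 23.1 [0.5314 0.0716 0.0868] F [ 2.5 -2.8 -1.3] M [-0.78 -0.58  0.07] q7 0.09 op 0.55
(1.8, False)
```

View pics/side7.png

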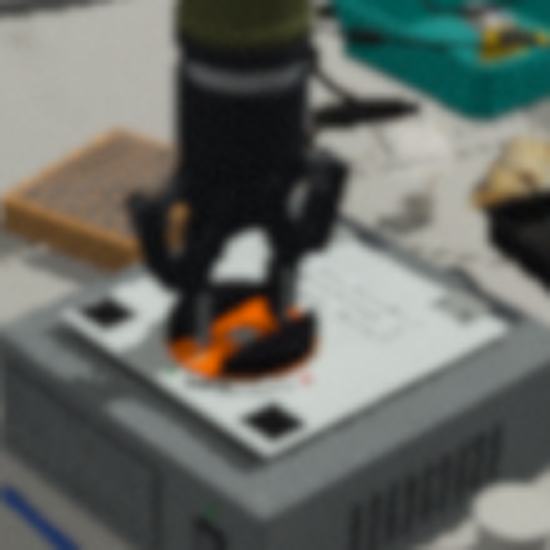

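The white mark, at about (205,362), is close to the green dot at (165,372), and no hard stop has been felt yet. I'll continue until the torque rises.

Run:
```python
from turn import *
def lockangle():
    p,d=get_image("side"); K,D,R,t=cam("side")
    hsv=cv2.cvtColor(p,cv2.COLOR_RGB2HSV).astype(int)
    return p
print(turn(E(-.0365,0,.0873),1.80,2.15,step=.07,mmax=.5))
p,d=get_image("side"); cv2.imwrite("pics/side8.png",cv2.resize(p[110:220,205:315],None,fx=5,fy=5,interpolation=cv2.INTER_CUBIC)[:,:,::-1])
```

```text
th 1.87 t 23.4 [0.5311 0.0709 0.0868] F [ 0.9 -5.4 -4.1] M [-1.18 -0.45  0.07] q7 0.05 op 0.55
th 1.94 t 23.7 [0.5309 0.0708 0.0868] F [ 1.1 -6.  -1.6] M [-1.27 -0.36  0.53] q7 0.00 op 0.55
STOP
(np.float64(1.9400000000000002), True)
```

View pics/side8.png

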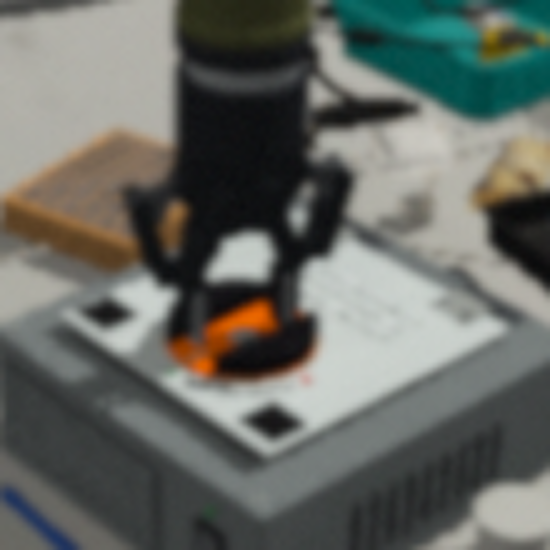

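Mz jumped to 0.53 N m at 1.94, so the lock is at its stop, given the 0.24 rad or more of finger play. I've used all 12 picture views, so the final check will be numerical. Now I back off, retreat and measure.

Run:
```python
from h import *
movep(E(-.0365,0,.0873),down(yaw+np.pi/2-1.72)); st("relaxed")
movel(E(-.0365,0,.20),feed=.2); movep(E(-.20,.25,.30),down(yaw+np.pi/2-1.0)); st("away")
K,D,R,t=cam("top")
for k in (0,1,2):
    if k<2: z=np.load(f"pics/top{k}.npz"); p,d=z["p"],z["d"]
    else: p,d=get_image("top"); measure(p,d); np.savez("pics/top9.npz",p=p,d=d)
    hsv=cv2.cvtColor(p,cv2.COLOR_RGB2HSV).astype(int); m=np.zeros((384,512),bool); m[150:225,205:270]=1
    m&=(hsv[...,0]<20)&(hsv[...,1]>130)&(hsv[...,2]>100)
    m=cv2.morphologyEx(m.astype(np.uint8),cv2.MORPH_OPEN,np.ones((4,4)))>0
    v,u=np.nonzero(m); r=cv2.undistortPoints(np.stack([u,v],1).astype(float)[:,None],K,D)[:,0]
    r=np.c_[r,np.ones(len(r))]@R; o=-R.T@t; X=o+r*((.114-o[2])/r[:,2])[:,None]-C
    L=np.stack([X@ex,X@ey],1); (c,sz,_)=cv2.minAreaRect(L.astype(np.float32)*1000)
    w=np.linalg.svd(L-L.mean(0))[2][0]; w=w*np.sign(-w[1]) if k<2 else w*np.sign(-w[0])
    print(k,"n",len(u),"rect",c,sz,"slot -y end angle cw rad",np.arctan2(-w[0],-w[1]).round(3))
```

```text
relaxed t 24.0 [0.5311 0.0736 0.0871] F [-0.2 -0.5  0.1] M [ 0.01 -0.02 -0.01] q7 0.14 op 0.54
away t 25.9 [0.3286 0.2886 0.2995] F [ 0.3  1.1 -0.6] M [-0.03  0.    0.04] q7 0.01 op 0.55
0 n 188 rect (-15.176416397094727, 0.219879150390625) (89.32711029052734, 26.227487564086914) slot -y end angle cw rad 0.058
1 n 325 rect (-38.54747009277344, -1.9750404357910156) (88.08430480957031, 36.60879898071289) slot -y end angle cw rad 0.159
face slope fit 4 [-0.0197  0.1127]
orange [236.66666667 196.14714715] [-3.560e-02  1.000e-04  1.153e-01]
black 152 [246.8 194.3] [-0.0374 -0.0306  0.1294]
black 155 [226.6 197.7] [-0.0369  0.0295  0.1292]
black 71 [263.7 206.3] [-0.08   -0.0751  0.1132]
black 71 [214.8 214.7] [-0.08    0.0743  0.1133]
2 n 310 rect (-39.687374114990234, -2.4619579315185547) (37.95949172973633, 89.30428314208984) slot -y end angle cw rad 1.584
```

The slot now measures 1.584 rad, and the two grips give 1.58. The pads are at 0.1132 m against 0.116 unlocked, so the panel is drawn down to about 0.01 rad, and the wrist force is zero. Handing in.

Run:
```python
from h import *
a,b=(np.load(f"pics/top{i}.npz")["p"].astype(int) for i in(0,9))
df=(abs(a-b).max(2)>45).astype(np.uint8); df=cv2.morphologyEx(df,cv2.MORPH_OPEN,np.ones((3,3)))
n,l,s,c=cv2.connectedComponentsWithStats(df); print([x.tolist() for x in s[1:] if x[4]>15])
hand_in(); st()
```

```text
[[207, 174, 63, 49, 1411], [233, 187, 5, 5, 23], [103, 243, 57, 75, 1604], [120, 245, 6, 6, 29], [97, 247, 5, 5, 24], [74, 268, 4, 7, 21], [87, 296, 6, 8, 29], [89, 305, 88, 78, 1911], [0, 324, 70, 60, 2076], [179, 380, 29, 4, 102], [209, 380, 18, 4, 66]]
the job is handed in; nothing more can be done
the job is handed in; nothing more can be done
```

The panel is shut and the lock is at its stop, and I handed the job in at about 26 s of the 48 s allowed. I pushed the panel down at the left pad, set the half-open fingers along the slot and turned the lock clockwise. I then withdrew the hand to about 0.30 m above the bench.

**Last checks (from the top camera)**
- **Lock:** the slot measures 1.58 rad, and the torque jumped at the end of the turn, as expected at the stop.
- **Panel:** the pads are at 113 mm, against 116 mm when it was shut but unlocked. That puts it at roughly 0.01 rad. The limit is 0.016 rad, and the cameras are only good to about 2 mm, so this check is not exact.
- **Hand:** the wrist force read about zero with the hand away.
- **Other things on the bench:** comparing the first and last pictures showed changes only at the panel and where the arm and its shadow now are. The tweezers lie close to that area, so I couldn't check them separately.

**What disagreed**
- **Fingertip height:** the true fingertip was about 32 mm above the reported tool position, which I found from the side view and by touch. I corrected for it before the second push and the turn.
- **First push:** it went in with that uncorrected height and registered no force. The panel still came down to about 0.03 rad; I never explained how. I pushed it down again with about 9 N before turning the lock.
- **First plane fit of the panel:** it gave 0.80 rad and I threw it out; the pads gave 0.43 rad by both reach and height.

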